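# Push the phone carrier home into the corner stop

### The job

On the phone repair bench, push the black carrier tray with the opened phone along the mat into the red corner stop, until its long side lies flat against the stop's longer wall and its short end against the shorter wall, with no gap at either. Only push or nudge it with the fingers, keeping it flat on the mat: do not lift or tip it. Leave the tape reel, bottle, screw dish and screwdriver where they are, and finish with the hand clear.

Things in the scene. Friction and masses are not known exactly. Their poses are not given: they have to be found in the camera images.
- carrier: Flat black carrier tray holding an opened phone (silver frame, white battery, blue boards), loose on the mat: 92 mm along its own x, 170 mm along its own y, 16 mm high, straight upright outer sides, mass about 0.2 to 0.45 kg, slides with friction and stays where it is left. Origin at the centre of its underside, z up; its x axis starts within 0.3 rad of the stop's x axis.
- corner_stop: Red L-shaped stop fixed to the mat; yaw within 0.35 rad. Origin: the inner corner, where the two inner wall faces meet, at mat level (3 mm above the table). One wall's inner face is its plane x = 0, running 200 mm from the corner to its -y; the other's is y = 0, running 120 mm to its -x. Walls 20 mm thick, 20 mm high with bolts. The carrier starts 40 to 100 mm short of each wall.
- home (a point): Point on the mat, fixed to the stop at x = -46, y = -85 mm in its frame, axes parallel to the stop's: where the carrier's origin lies when it is home, its long +x side against the x = 0 wall and its short +y end against the y = 0 wall. The mat between is clear and flat.
- tape_reel: Bystander: orange ring, 100 mm outer and 72 mm inner diameter, 14 mm high, lying flat and loose; origin at the centre of its underside.
- bottle: Bystander: white bottle with a blue cap, 44 mm diameter, 85 mm high, standing loose; origin at the centre of its underside.
- screw_dish: Bystander: steel dish, 80 mm diameter, 25 mm high, loose; origin at the centre of its underside.
- screwdriver: Bystander: small screwdriver with a green handle, 150 mm long, lying along its own x, loose.
Not all that is in view belongs to the job. There is more than one size of the carrier; the job needs the larger.

How it is judged:
By the outcome, as a careful person would: the job done as asked, in the order asked, and still so for the second after the job is handed in, with the robot touching nothing.
It also fails if it takes over 61 s, if anything falls off the work surface, if the arm or the gripper's body presses on something with over 40 N, if the wrist force passes 120 N, or if a joint passes its speed limit or range.

### The arm

A 6-joint arm with a two-finger parallel gripper is mounted at the origin on the work surface. World frame = base frame: x ahead of the robot, y to its left, z up, the work surface at z = 0. Lengths are in m, angles in rad, forces in N, time in s.
With the tool pointing down it reaches from about 0.375 to 0.9 m from the base axis. Payload 3.1 kg.
Tool frame: the origin (TCP) lies between the finger pads; the fingertips stand 8 mm ahead of it and the grasp point (between the pads) lies 11 mm behind it (manip.tip_extent is the distance from the TCP to the fingertips, in m); z points along the fingers, x is the direction in which the jaws open and shut, and the axes are right-handed (so a half turn about z gives the same grasp; the last joint's range is limited). The gripper opens to 85 mm and grips with 20 to 120 N. Pads are 22 mm wide; open, the fingers measure 114 mm over their backs; the gripper's body (76 mm by 85 mm) begins 54 mm behind the grasp point. The pads swing forward as they close: fully open they stand 13 mm farther back than shut.
Start: joints at [1.105, 0.527, 1.433, -0, 1.181, -0.178], TCP at [0.177, 0.599, 0.239] pointing down, gripper open.
Joint ranges: [-3.08, 3.08], [-0.75, 2.2], [0.22, 2.44], [-1.43, 4.57], [0, 2.65], [-2.85, 2.85]. Speed limits (rad/s): [2.79, 2.79, 3.14, 3.14, 3.14, 3.14].

### API

Orientations are given as a unit quaternion [x, y, z, w].
In Python, from station import manip gives the robot as it stands.
- The arm moves only by the tool move_arm, never from a script. Its argument "deltas" is a list that holds one entry, the list of rows, each a list of 4 numbers: the shift along the tool's x, y, z in m, then the turn about the tool's z in degrees. A call has 1 to 20 rows; each row is the pose to reach, as a shift and turn from the pose measured when the call began, along the tool's axes at that moment; what a row does not reach only later rows make up. A row lasts 1/12 s, in which the tool goes at most 41.7 mm and 7.16 degrees, less where a joint would pass 70% of its speed; a pose out of reach is approached as far as the arm can. A call with a gripper value outside its range is refused whole. "gripper" is the opening, from 0 (shut) to 1 (fully open), set as the call begins (left out, the last holds). The fingers move at their own pace and stop on an object; "squeeze" is the grip in N (left out, the last holds). Time passes only in rows, so rows that repeat a pose let the fingers close. It gives the time, the measured TCP pose, the force and the opening at its end, in the units of the state.
- manip.sense(): the state, without advancing time (a new reading comes with each control period).
- manip.snapshot(name): name is "scene" or "side" or "wrist"; returns a dict with "img" (384x512x3 uint8, red, green, blue), "vertical_fov" (degrees; the focal length in pixels is half the picture's height over the tangent of half this angle, whatever the lens; pixels are square), "cx", "cy" (the principal point, pixels), "origin" and "orientation" of the camera in the world. Camera axes: x right, y down, z forward; pixel columns grow to the right and rows downward; lengths in m; the calibration is good to about 2 mm. A picture is of the moment at which its call begins. There is no depth.
- manip.sign_off(): hands the job in, once; it reports no verdict.
The state is a dict: "t": time; "q": joint angles; "qd": joint speeds; "tau": joint torques, N m; "tcp_pos": TCP position; "tool_rot": TCP orientation; "force": force on the tool from outside, world axes, zero at the start; "ft_torque": the same for the moment, N m; "finger_gap": opening from 0.0 (shut) to 1.0 (fully open).
Only numpy, scipy, OpenCV 4.12 (cv2) and the standard library are available. Lean on these libraries where they do the work, as an engineer would, in place of code of your own. Each camera call takes 0.05 s, during which the arm holds its last target.

## Working session

There is one attempt and no reset: what is moved stays moved. The work goes in short steps, Python scripts to look and compute and a tool call to move; the robot and the scene stay as the last step left them, time stands still between calls to the robot, and variables do not carry over. Pictures are saved under pics/ and viewed, and the job is handed in when it is done.

Besides the shell and the picture viewer there is one more tool, called after "Request:" as a command line: name --argument value ..., lists and objects as JSON in quotes. move_arm: Moves the arm, as the interface text tells. Its arguments: {"type":"object","properties":{"deltas":{"type":"array"},"gripper":{"type":"number"},"squeeze":{"type":"number"}},"required":["deltas"]}

```bash
mkdir -p pics; ls; cat > h.py <<'E'
import numpy as np, cv2, pickle
from scipy.spatial.transform import Rotation as R
def K(s):
    h=s['img'].shape[0]; return h/2/np.tan(np.radians(s['vertical_fov'])/2)
def ray(s,u,v,z):
    f=K(s); d=R.from_quat(s['orientation']).apply([(u-s['cx'])/f,(v-s['cy'])/f,1]); o=np.array(s['origin'])
    return o+d*(z-o[2])/d[2]
def proj(s,p):
    c=R.from_quat(s['orientation']).inv().apply(np.array(p)-s['origin']); f=K(s)
    return np.array([s['cx']+f*c[0]/c[2],s['cy']+f*c[1]/c[2]])
def save(s,n,sc=1.5):
    cv2.imwrite('pics/'+n,cv2.resize(s['img'][:,:,::-1],None,fx=sc,fy=sc,interpolation=cv2.INTER_CUBIC))
E
python3 - <<'E'
from h import *
from station import manip
for n in ['scene','side','wrist']:
    s=manip.snapshot(n); pickle.dump(s,open(n+'0.pkl','wb')); save(s,n+'0.png'); print(n,s['origin'],s['orientation'],s['vertical_fov'],s['cx'],s['cy'])
S=manip.sense();print(S['t'],S['tcp_pos'],S['tool_rot'],S['force'])
E
```

```text
pics
scene [1.08682872 0.87144067 0.87468013] [ 0.2380327   0.87151035 -0.41417982 -0.11074844] 44.938409155821496 260.78602552805484 193.15609544810636
side [-0.01499733 -0.55224496  0.63302882] [ 0.81587227 -0.3519609   0.18116845 -0.42149016] 51.21126346114022 254.20014281733538 194.71906698215685
wrist [0.11109807 0.61832229 0.37281466] [0.79326734 0.59352602 0.08056517 0.10937573] 70.51763367632368 260.07826881423745 189.14670563078639
0.15 [0.17655194 0.5989898  0.23856238] [ 8.00895592e-01  5.98803440e-01 -7.42503096e-04  3.75175765e-04] [ 0.29667041 -0.55375774  0.18118981]
```

View pics/scene0.png

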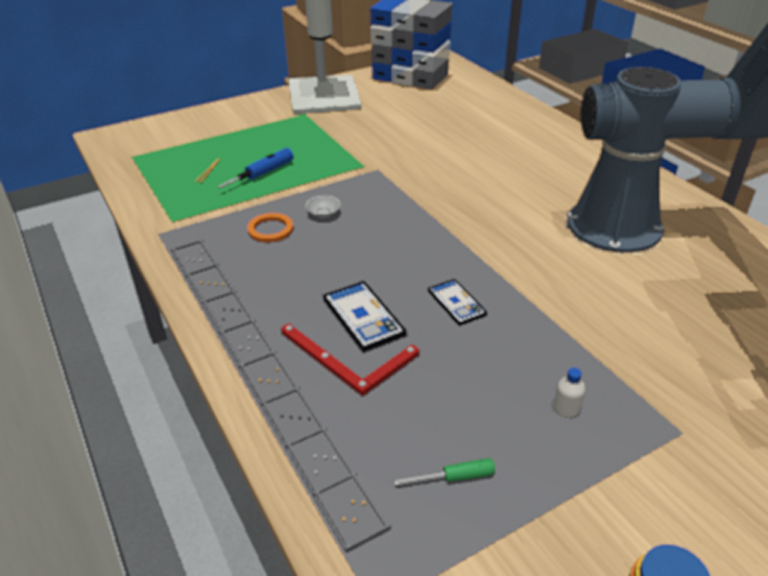

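View pics/side0.png

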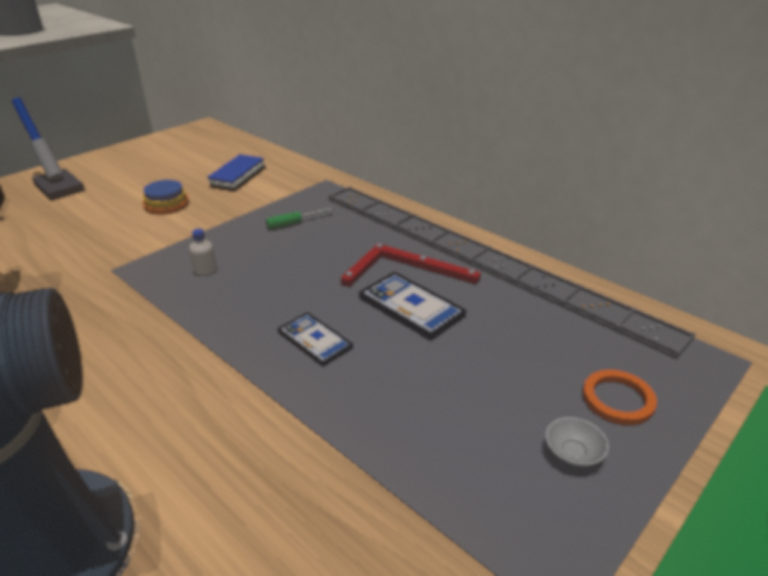

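View pics/wrist0.png

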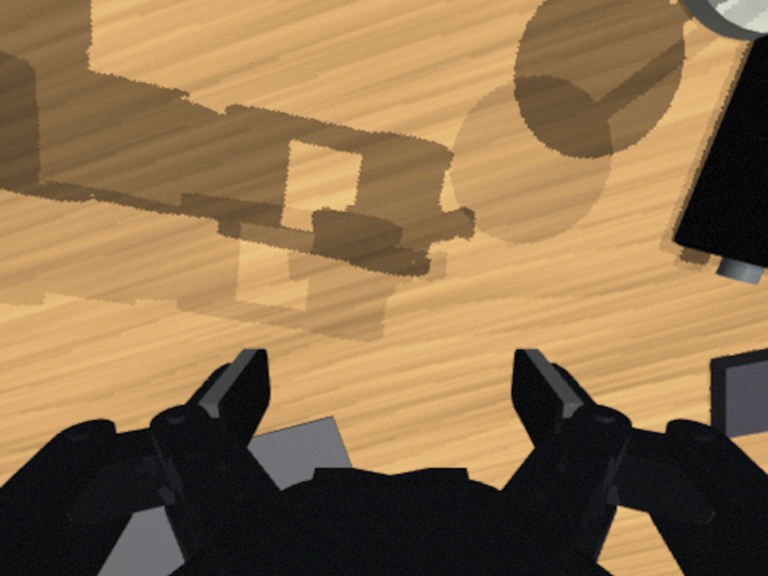

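Two carrier candidates in the scene picture: one at about (363,315), next to the stop, and one at about (457,300). The first looks clearly larger, so I'll confirm with a crop and measured sizes.

```bash
python3 - <<'E'
from h import *
a=pickle.load(open('scene0.pkl','rb'));b=pickle.load(open('side0.pkl','rb'))
A=cv2.resize(a['img'][175:270,180:335],None,fx=5,fy=5,interpolation=cv2.INTER_CUBIC)[:,:,::-1]
B=cv2.resize(b['img'][155:250,175:330],None,fx=5,fy=5,interpolation=cv2.INTER_CUBIC)[:,:,::-1]
cv2.imwrite('pics/cropA.png',A);cv2.imwrite('pics/cropB.png',B)
for s in (a,b):
    im=s['img']; hsv=cv2.cvtColor(im,cv2.COLOR_RGB2HSV)
    red=((hsv[...,0]<6)|(hsv[...,0]>174))&(hsv[...,1]>150)&(hsv[...,2]>60)
    red=red.astype(np.uint8)
    n,l,st,c=cv2.connectedComponentsWithStats(red)
    for i in range(1,n):
        if st[i,4]>100: print('red',st[i])
    # carrier: not mat gray
    print('mat',im[int(proj(s,[.4,.1,0])[1])%384,int(proj(s,[.4,.1,0])[0])%512])
    dk=(im.max(2)<60).astype(np.uint8)
    n,l,st,c=cv2.connectedComponentsWithStats(dk)
    for i in range(1,n):
        if st[i,4]>80:
            cn,_=cv2.findContours((l==i).astype(np.uint8),0,2)
            box=cv2.boxPoints(cv2.minAreaRect(cn[0]))
            print('dark',st[i]); 
            if st[i,4]<2500:
                ap=cv2.approxPolyDP(cv2.convexHull(cn[0]),4,True)[:,0]
                print(ap.tolist(), [ray(s,u,v,.019)[:2].round(3).tolist() for u,v in ap])
E
```

```text
red [188 217  91  46 789]
mat [122 123 125]
dark [336   0  12  55 295]
[[347, 0], [340, 54], [336, 47], [341, 4]] [[-0.798, -1.334], [-0.267, -0.72], [-0.302, -0.796], [-0.721, -1.293]]
dark [388   0   9  23 119]
[[396, 0], [394, 21], [388, 22], [391, 2]] [[-1.046, -1.184], [-0.785, -0.921], [-0.747, -0.926], [-0.994, -1.171]]
dark [ 427   17   85  119 2277]
[[511, 17], [511, 90], [486, 135], [427, 100], [435, 84]] [[-1.368, -0.642], [-0.628, -0.085], [-0.265, 0.089], [-0.279, -0.196], [-0.409, -0.278]]
dark [360  28  23  27 395]
[[363, 28], [381, 34], [379, 54], [360, 44]] [[-0.576, -0.925], [-0.598, -0.813], [-0.42, -0.628], [-0.423, -0.766]]
dark [387  58  39  43 716]
[[392, 58], [425, 83], [425, 100], [391, 91], [387, 72]] [[-0.44, -0.564], [-0.381, -0.305], [-0.273, -0.2], [-0.212, -0.324], [-0.32, -0.464]]
dark [434  62  17  22  88]
[[450, 62], [435, 82], [442, 65]] [[-0.63, -0.399], [-0.423, -0.291], [-0.575, -0.394]]
dark [ 382   99   44   56 1062]
[[425, 108], [401, 154], [388, 154], [382, 140], [402, 99]] [[-0.226, -0.155], [0.066, 0.025], [0.102, 0.004], [0.062, -0.07], [-
[... 167 characters left out ...]
 [ 81 159  30  69 454]
[[109, 226], [102, 227], [81, 159]] [[0.98, -0.122], [0.997, -0.128], [0.967, -0.479]]
dark [216 196  55  39 211]
[[270, 223], [242, 234], [216, 197]] [[0.602, 0.089], [0.687, 0.087], [0.679, -0.085]]
red [229 165  50  22 202]
red [283 173  29  11 102]
mat [99 96 99]
dark [   0  194   54  106 2539]
dark [240 194  70  33 296]
[[309, 210], [287, 226], [240, 195]] [[0.659, -0.104], [0.573, -0.104], [0.586, 0.068]]
dark [186 219  49  25 110]
[[234, 231], [215, 243], [186, 219]] [[0.474, -0.025], [0.415, -0.023], [0.425, 0.093]]
dark [   0  277   88  107 6098]
dark [363 299  37  18 181]
[[363, 299], [399, 310], [379, 315]] [[0.504, -0.351], [0.527, -0.414], [0.491, -0.392]]
```

View pics/cropA.png

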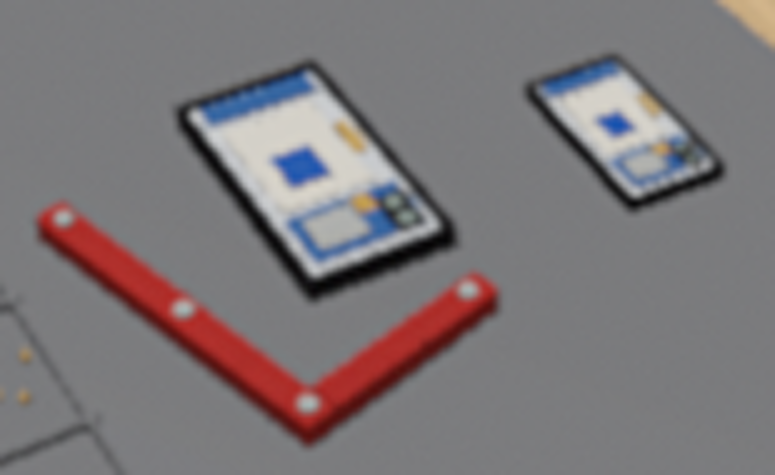

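View pics/cropB.png

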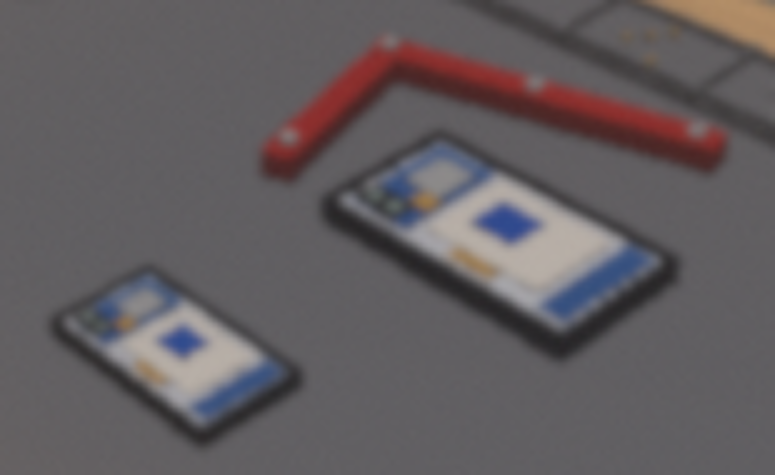

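The larger tray is the one at crop A (315,180), scene pixel about (243,211), next to the stop. Next I'll fit its edges and the stop's edges.

```bash
cat >> h.py <<'E'
def line_pts(cnt,p,q,tol=1.6,m=.12):
    p=np.array(p,float);q=np.array(q,float);d=q-p;L=np.hypot(*d);d/=L;n=np.array([-d[1],d[0]])
    r=cnt-p;t=r@d/L;e=r@n
    return cnt[(abs(e)<tol)&(t>m)&(t<1-m)]
def wfit(s,pts,z):
    w=np.array([ray(s,u,v,z)[:2] for u,v in pts])
    for _ in range(3):
        vx,vy,x,y=cv2.fitLine(w.astype(np.float32),cv2.DIST_HUBER,0,1e-4,1e-4).ravel()
        e=(w-[x,y])@np.array([-vy,vx]); w=w[abs(e)<max(.0015,2*e.std())]
    return np.array([x,y],float),np.array([vx,vy],float),e.std(),len(w)
def inter(a,b):
    t=np.linalg.solve(np.c_[a[1],-b[1]],b[0]-a[0]);return a[0]+a[1]*t[0]
def contour(mask_f,f=6):
    up=cv2.resize(mask_f.astype(np.float32),None,fx=f,fy=f,interpolation=cv2.INTER_LINEAR)
    c,_=cv2.findContours((up>0).astype(np.uint8),cv2.RETR_EXTERNAL,cv2.CHAIN_APPROX_NONE)
    c=max(c,key=len)if not len(c)==0 else None
    return [(k[:,0]+.5)/f-.5 for k in cv2.findContours((up>0).astype(np.uint8),cv2.RETR_LIST,cv2.CHAIN_APPROX_NONE)[0]]
def stop_scene(s):
    im=s['img'].astype(float); red=im[...,0]-im[...,1:].max(2)
    C=np.vstack(contour(red-55))
    A=lambda u,v:(180+u/5-.4,175+v/5-.4)
    LW=wfit(s,line_pts(C,A(72,208),A(308,378)),.023); SW=wfit(s,line_pts(C,A(308,378),A(468,276)),.023)
    return LW,SW
def frame(c,x,y): return c,x,y
E
python3 - <<'E'
from h import *
a=pickle.load(open('scene0.pkl','rb'))
A=lambda u,v:(180+u/5-.4,175+v/5-.4)
im=a['img'].astype(float); red=im[...,0]-im[...,1:].max(2)
print(red[210:262:2,235].astype(int), red[230:250,263].astype(int))
LW,SW=stop_scene(a)
c=inter(LW,SW); print('corner',c,'LW',LW,'SW',SW)
print('angles',np.degrees(np.arctan2(*LW[1][::-1])),np.degrees(np.arctan2(*SW[1][::-1])))
for p in [(72,208),(468,276)]: print(ray(a,*A(*p),.023))
for z,p in [(.019,(180,108)),(.019,(312,62)),(.019,(457,230)),(.003,(457,243)),(.003,(313,298))]: print(p,ray(a,*A(*p),z))
g=im.max(2); C=np.vstack(contour(80-g))
far=wfit(a,line_pts(C,A(180,108),A(312,62)),.019); ri=wfit(a,line_pts(C,A(316,62),A(455,228)),.019)
nl=wfit(a,line_pts(C,A(180,118),A(312,298)),.003); nr=wfit(a,line_pts(C,A(313,298),A(457,243)),.003)
for n,l in zip(['far','ri','nl','nr'],[far,ri,nl,nr]): print(n,l,np.degrees(np.arctan2(*l[1][::-1])))
P=[inter(far,nl),inter(far,ri),inter(ri,nr),inter(nr,nl)]; print(np.array(P)); 
for i in range(4): print(np.hypot(*(P[i]-P[i-1])))
E
```

```text
[  4   4   3   0  -4  -4  -1  -1  -1  -2  -3  -3  -3  -3  -2  -3  -3  -3
   5  92 128 126 125  93  54   5] [ -3  -2  -3  -3  -4  -3  18  65 114 128 127 124 125 121 110  87  71  59
  34   7]
corner [0.72174044 0.14713828] LW (array([0.74531382, 0.05580514]), array([ 0.2499132 , -0.96826822]), np.float64(0.00023943118969638161), 203) SW (array([0.66617888, 0.13274068]), array([0.96802753, 0.25084394]), np.float64(0.0002106064436633603), 141)
angles -75.52762368195934 14.52745804663895
[ 0.76897027 -0.03725256  0.023     ]
[0.61071839 0.11908312 0.023     ]
(180, 108) [ 0.67826371 -0.08886419  0.019     ]
(312, 62) [ 0.59206779 -0.08738639  0.019     ]
(457, 230) [0.59471682 0.08179972 0.019     ]
(457, 243) [0.59101248 0.07603496 0.003     ]
(313, 298) [0.67988125 0.07350292 0.003     ]
far (array([ 0.63018382, -0.08725646]), array([ 0.99999011, -0.00445425]), np.float64(0.00187362338170192), 246) -0.2552105621713706
ri (array([ 0.59399945, -0.0136828 ]), array([0.03768275, 0.99928975]), np.float64(0.0018307346647556545), 331) 87.84042641085664
nl (array([ 0.68103421, -0.02494727]), array([0.02086293, 0.99978232]), np.float64(0.003884836957787357), 163) 88.80455543168614
nr (array([0.63651407, 0.07660429]), array([ 0.99979401, -0.02029577]), np.float64(0.0003768108263994012), 131) -1.1629415552048712
[[ 0.67972937 -0.08747715]
 [ 0.59123156 -0.08708296]
 [ 0.59743405  0.07739761]
 [ 0.68313358  0.07565792]]
0.1631705847686371
0.08849868452952435
0.16459747560665627
0.08571719432354345
```

```bash
cat >> h.py <<'E'
def blob(s,u,v,thr=28,win=60,notred=True):
    "filled external contour of the non-mat blob around pixel"
    im=cv2.GaussianBlur(s['img'],(3,3),0).astype(float)
    mat=np.median(im[int(v)-win:int(v)+win,int(u)-win:int(u)+win].reshape(-1,3),0)
    d=abs(im-mat).max(2)
    if notred: d[(im[...,0]-im[...,1:].max(2))>15]=0
    cs=[c for c in contour(d-thr,4) if cv2.pointPolygonTest(c.astype(np.float32).reshape(-1,1,2),(float(u),float(v)),False)>=0]
    return max(cs,key=lambda c:cv2.contourArea(c.astype(np.float32)))
def toStop(p):
    d=np.array(p)-np.array([.7217,.1471]); x=np.array([.968,.2509]);y=np.array([-.2509,.968]); return np.array([d@x,d@y])
E
python3 - <<'E'
from h import *
for n,uv in [('scene',(243,211)),('side',(275,203))]:
    s=pickle.load(open(n+'0.pkl','rb')); c=blob(s,*uv)
    h=cv2.convexHull(c.astype(np.float32)); q=cv2.approxPolyDP(h,3,True)[:,0]
    print(n,q.round(1).tolist()); print([ray(s,*p,.019)[:2].round(4).tolist() for p in q]); print([ray(s,*p,.003)[:2].round(4).tolist() for p in q])
    v=s['img'].copy(); v=cv2.resize(v,None,fx=4,fy=4)[:,:,::-1].copy(); cv2.polylines(v,[np.int32((c+.5)*4)],True,(0,255,0),1)
    u0,v0=int(uv[0]*4-300),int(uv[1]*4-250); cv2.imwrite('pics/bl_%s.png'%n,v[v0:v0+500,u0:u0+600])
s=pickle.load(open('scene0.pkl','rb'))
for n,u,v in [('reel',271,227),('dish',323,210),('bottle base',568,412),('sd0',397,484),('sd1',493,467),('small',457,300)]: print(n,ray(s,u/1.5,v/1.5,.01)[:2].round(3))
E
```

```text
scene [[240.39999389648438, 186.60000610351562], [271.3999938964844, 221.39999389648438], [242.39999389648438, 235.10000610351562], [214.39999389648438, 198.10000610351562]]
[[0.5954, -0.0914], [0.5955, 0.085], [0.6886, 0.0914], [0.6851, -0.0828]]
[[0.5862, -0.1094], [0.5863, 0.0703], [0.6812, 0.0768], [0.6776, -0.1007]]
side [[255.10000610351562, 189.10000610351562], [264.1000061035156, 185.10000610351562], [302.6000061035156, 206.89999389648438], [284.3999938964844, 217.89999389648438], [256.1000061035156, 202.10000610351562]]
[[0.6338, 0.0579], [0.6647, 0.0532], [0.6586, -0.0842], [0.5926, -0.0791], [0.5925, 0.0156]]
[[0.6507, 0.0738], [0.6824, 0.069], [0.6762, -0.072], [0.6084, -0.0668], [0.6083, 0.0304]]
reel [ 0.671 -0.368]
dish [ 0.541 -0.372]
bottle base [0.466 0.371]
sd0 [0.774 0.348]
sd1 [0.635 0.396]
small [0.46  0.048]
```

View pics/bl_scene.png

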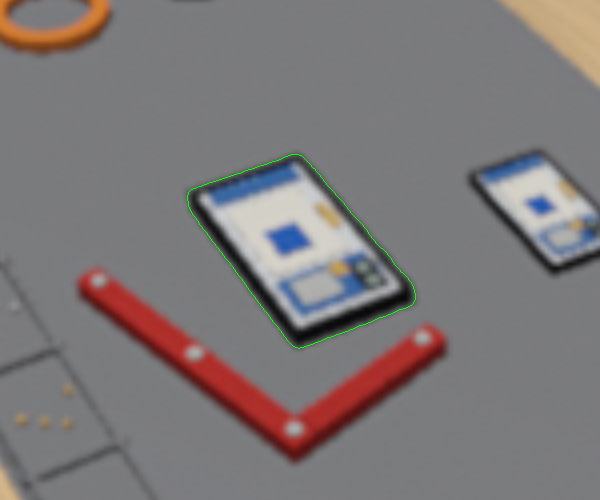

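```bash
cat >> h.py <<'E'
def delta(S,stopxy,z,yaw):
    C=np.array([.7217,.1471]);x=np.array([.968,.2509]);y=np.array([-.2509,.968])
    p=np.r_[C+x*stopxy[0]+y*stopxy[1],z]
    r=R.from_quat(S['tool_rot']); X=r.apply([1,0,0])
    turn=-(yaw-np.degrees(np.arctan2(X[1],X[0])))
    print('t',round(S['t'],2),'world target',p.round(4),'delta',(r.inv().apply(p-S['tcp_pos'])*1000).round(1),'turn',round((turn+180)%360-180,2),'force',np.round(S['force'],2),'gap',round(S['finger_gap'],3),'stop tcp',toStop(S['tcp_pos'][:2]).round(4),'z',round(S['tcp_pos'][2],4),'tilt',r.apply([0,0,1]).round(4))
E
python3 - <<'E'
from h import *
from station import manip
delta(manip.sense(),(-.215,-.128),.15,104.53)
E
```

```text
t 0.15 world target [ 0.5457 -0.0307  0.15  ] delta [-499.5  532.2   89.2] turn -30.96 force [ 0.3  -0.55  0.18] gap 1.002 stop tcp [-0.4143  0.5742] z 0.2386 tilt [-7.0e-04 -1.5e-03 -1.0e+00]
```

Request:
move_arm --deltas '[[[-0.01,0.011,0,-1],[-0.03,0.032,0,-3],[-0.055,0.059,0,-5],[-0.085,0.09,0,-7],[-0.115,0.122,0,-9],[-0.145,0.154,0,-11],[-0.175,0.186,0,-13],[-0.205,0.218,0,-15],[-0.235,0.25,0,-17],[-0.265,0.282,0,-19],[-0.295,0.314,0,-21],[-0.325,0.346,0,-23],[-0.355,0.378,0,-25],[-0.385,0.41,0,-27],[-0.415,0.442,0.01,-28.5],[-0.445,0.474,0.03,-30],[-0.47,0.501,0.05,-31],[-0.488,0.52,0.07,-31],[-0.497,0.53,0.085,-31],[-0.4995,0.5322,0.0892,-31]]]' --gripper 0.5

```text
t: 1.82
tcp_pos: [0.5475, -0.0356, 0.1464]
tool_rot: [0.614, 0.79, -0.002, -0.0]
force: [-0.7, 0.7, -0.5]
finger_gap: 0.503
```

```bash
python3 - <<'E'
from h import *
from station import manip
delta(manip.sense(),(-.215,-.128),.035,104.53)
s=manip.snapshot('wrist');pickle.dump(s,open('w1.pkl','wb'));save(s,'w1.png')
E
```

```text
t 1.82 world target [ 0.5457 -0.0307  0.035 ] delta [  5.3  -0.2 111.4] turn -0.22 force [-0.67  0.73 -0.48] gap 0.503 stop tcp [-0.2145 -0.1331] z 0.1464 tilt [-0.0021 -0.0024 -1.    ]
```

View pics/w1.png

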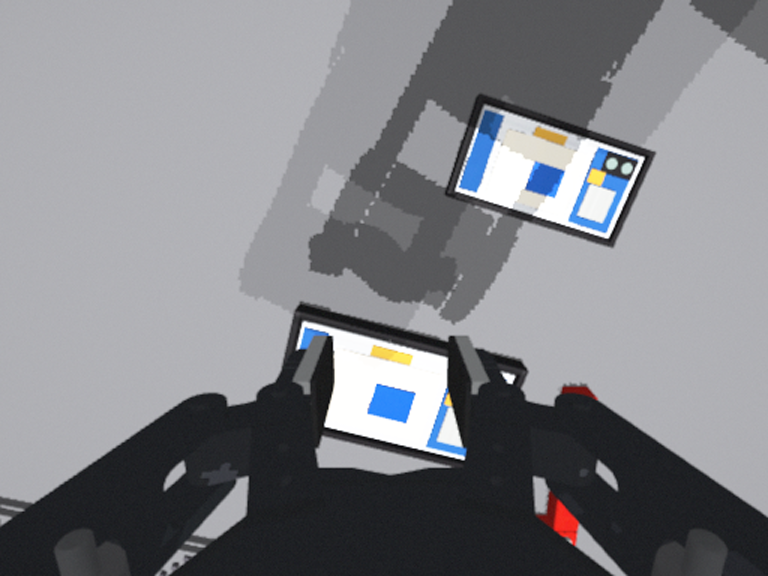

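```bash
python3 - <<'E'
from h import *
s=pickle.load(open('w1.pkl','rb'))
for p in [(302,305),(525,362)]: print(ray(s,p[0]/1.5,p[1]/1.5,.003),ray(s,p[0]/1.5,p[1]/1.5,.019))
print(proj(s,[.5475,-.0356,.003])*1.5, s['origin'])
r=.0
for z in [.003]:
  for k in (-.036,.036): print(proj(s,[.5475-.25*k,-.0356+.968*k,.003])*1.5)
E
```

```text
[ 0.58738847 -0.09110553  0.003     ] [ 0.58129784 -0.08887401  0.019     ]
[0.59013571 0.07900359 0.003     ] [0.58388693 0.07144269 0.019     ]
[390.58434331 271.35155505] [ 0.48158498 -0.05234065  0.28094424]
[339.33438186 271.46205092]
[441.86226632 271.2409989 ]
```

Request:
move_arm --deltas '[[[0.001,0,0.01,0],[0.003,0,0.035,0],[0.005,0,0.065,0],[0.005,0,0.09,0],[0.005,0,0.105,0],[0.005,0,0.111,0],[0.005,0,0.116,0],[0.005,0,0.12,0],[0.005,0,0.122,0],[0.005,0,0.122,0]]]'

```text
t: 2.7
tcp_pos: [0.5445, -0.029, 0.0253]
tool_rot: [0.613, 0.79, -0.002, -0.001]
force: [0.4, -0.3, -0.2]
finger_gap: 0.499
```

```bash
python3 - <<'E'
from h import *
from station import manip
delta(manip.sense(),(-.215,-.128),.018,104.53)
s=manip.snapshot('side');pickle.dump(s,open('s2.pkl','wb'))
cv2.imwrite('pics/s2.png',cv2.resize(s['img'][150:270,180:340],None,fx=4.5,fy=4.5,interpolation=cv2.INTER_CUBIC)[:,:,::-1])
E
```

```text
t 2.7 world target [ 0.5457 -0.0307  0.018 ] delta [-2.   0.7  7.3] turn -0.19 force [ 0.4  -0.32 -0.17] gap 0.499 stop tcp [-0.2157 -0.126 ] z 0.0253 tilt [-0.0035 -0.0013 -1.    ]
```

View pics/s2.png

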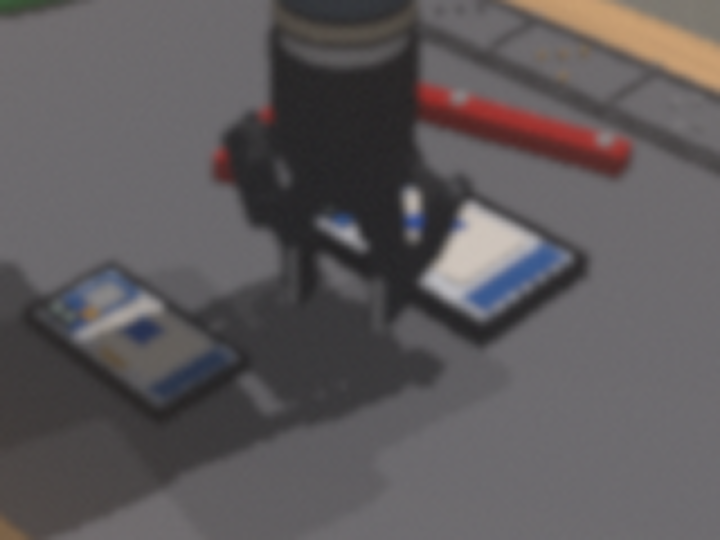

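Request:
move_arm --deltas '[[[0,0,0.003,0],[0,0,0.006,0],[0,0,0.009,0],[-0.001,0,0.011,0],[-0.001,0,0.0118,0],[-0.001,0,0.0118,0]]]'

```text
t: 3.25
tcp_pos: [0.5446, -0.0302, 0.0133]
tool_rot: [0.613, 0.79, -0.002, -0.001]
force: [-0.4, -0.0, -0.2]
finger_gap: 0.501
```

```bash
python3 - <<'E'
from h import *
from station import manip
delta(manip.sense(),(-.05-.046-.011,-.128),.0135,104.53)
E
```

```text
t 3.25 world target [ 0.6502 -0.0037  0.0135] delta [ -0.4 108.9  -0.6] turn -0.21 force [-0.42 -0.04 -0.17] gap 0.501 stop tcp [-0.2159 -0.1272] z 0.0133 tilt [-0.0038 -0.0012 -1.    ]
```

Request:
move_arm --deltas '[[[0,0.005,0,0],[0,0.01,0,0],[0,0.015,0,0],[0,0.019,0,0],[0,0.023,0,0],[0,0.027,0,0],[0,0.031,0,0],[0,0.035,0,0],[0,0.039,0,0],[0,0.043,0,0],[0,0.047,0,0],[0,0.051,0,0],[0,0.055,0,0],[0,0.059,0,0],[0,0.063,0,0],[0,0.066,0,0],[0,0.068,0,0],[0,0.07,0,0],[0,0.07,0,0]]]'

```text
t: 4.83
tcp_pos: [0.6131, -0.0128, 0.0131]
tool_rot: [0.613, 0.79, -0.001, -0.001]
force: [-1.8, -1.4, 0.7]
finger_gap: 0.5
```

```bash
python3 - <<'E'
from h import *
from station import manip
delta(manip.sense(),(-.046-.046-.011,-.128),.0135,104.53)
for n in ['scene','wrist']:
    s=manip.snapshot(n);pickle.dump(s,open(n+'3.pkl','wb'));
    if n=='wrist': save(s,'wrist3.png')
    else: cv2.imwrite('pics/scene3.png',cv2.resize(s['img'][160:280,170:330],None,fx=4.5,fy=4.5,interpolation=cv2.INTER_CUBIC)[:,:,::-1])
E
```

```text
t 4.83 world target [ 0.6541 -0.0026  0.0135] delta [-0.3 42.3 -0.6] turn -0.21 force [-1.78 -1.36  0.72] gap 0.5 stop tcp [-0.1453 -0.1275] z 0.0131 tilt [-0.0029 -0.0012 -1.    ]
```

View pics/scene3.png

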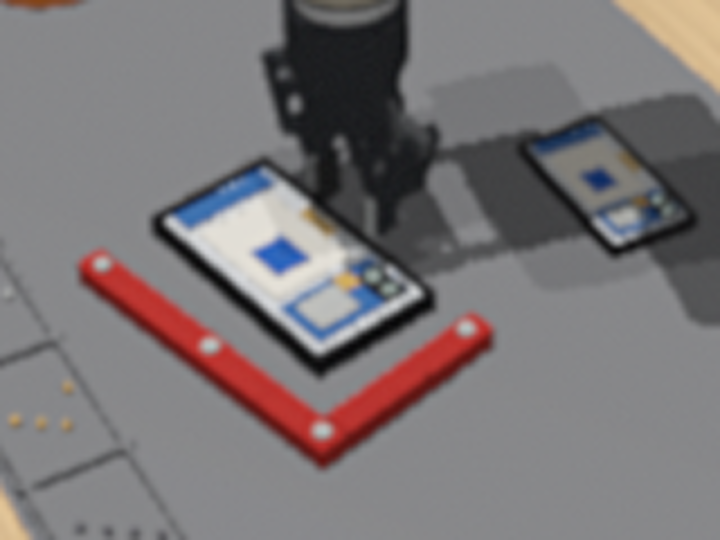

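View pics/wrist3.png

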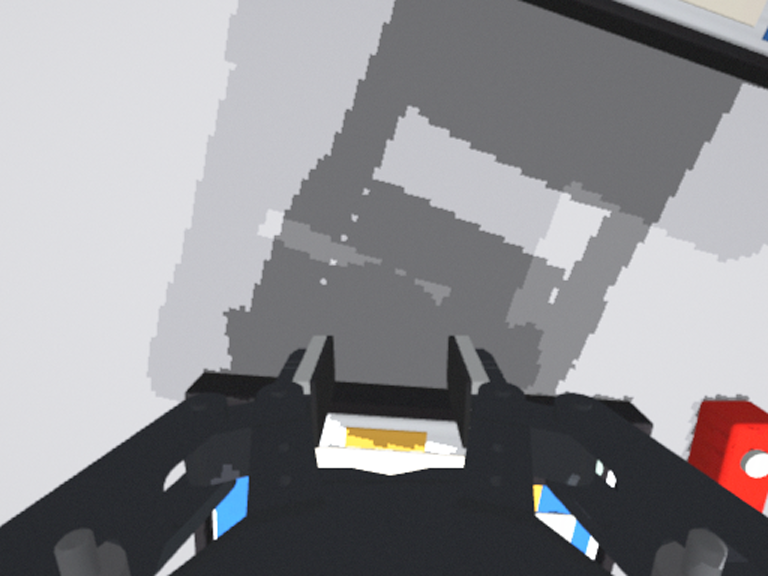

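Request:
move_arm --deltas '[[[0,0.003,0,0],[0,0.006,0,0],[0,0.009,0,0],[0,0.012,0,0],[0,0.015,0,0],[0,0.018,0,0],[0,0.021,0,0],[0,0.024,0,0],[0,0.027,0,0],[0,0.03,0,0],[0,0.033,0,0],[0,0.035,0,0],[0,0.037,0,0],[0,0.038,0,0],[0,0.038,0,0]]]'

```text
t: 6.18
tcp_pos: [0.6487, -0.0037, 0.013]
tool_rot: [0.613, 0.79, -0.002, -0.002]
force: [-6.1, -1.1, 5.1]
finger_gap: 0.5
```

```bash
python3 - <<'E'
from h import *
from station import manip
delta(manip.sense(),(-.046-.046-.011,-.128),.0135,104.53)
for n in ['scene']:
    s=manip.snapshot(n);pickle.dump(s,open(n+'4.pkl','wb'));
    cv2.imwrite('pics/scene4.png',cv2.resize(s['img'][160:280,170:330],None,fx=4.5,fy=4.5,interpolation=cv2.INTER_CUBIC)[:,:,::-1])
E
```

```text
t 6.18 world target [ 0.6541 -0.0026  0.0135] delta [-0.3  5.5 -0.6] turn -0.18 force [-6.11 -1.07  5.1 ] gap 0.5 stop tcp [-0.1085 -0.1277] z 0.013 tilt [-0.0056 -0.0016 -1.    ]
```

View pics/scene4.png

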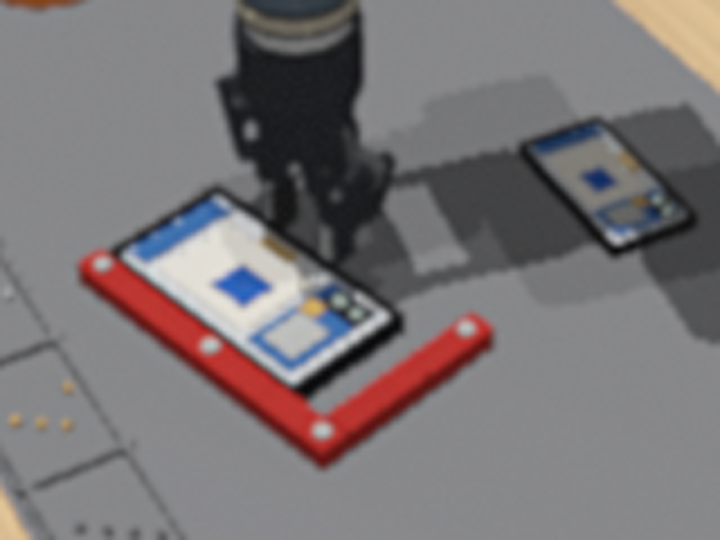

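Request:
move_arm --deltas '[[[0,0.002,0,0],[0,0.003,0,0],[0,0.003,0,0],[0,0.003,0,0]]]'

```text
t: 6.57
tcp_pos: [0.6487, -0.0036, 0.0129]
tool_rot: [0.613, 0.79, -0.005, -0.004]
force: [-9.0, -3.9, 7.2]
finger_gap: 0.499
```

```bash
python3 - <<'E'
from h import *
from station import manip
delta(manip.sense(),(-.046-.046-.011,-.128),.0135,104.53)
for n in ['side']:
    s=manip.snapshot(n);pickle.dump(s,open(n+'5.pkl','wb'));
    cv2.imwrite('pics/side5.png',cv2.resize(s['img'][130:250,200:360],None,fx=4.5,fy=4.5,interpolation=cv2.INTER_CUBIC)[:,:,::-1])
E
```

```text
t 6.57 world target [ 0.6541 -0.0026  0.0135] delta [-0.4  5.5 -0.6] turn -0.14 force [-9.05 -3.95  7.22] gap 0.499 stop tcp [-0.1085 -0.1276] z 0.0129 tilt [-0.0123 -0.0023 -0.9999]
```

View pics/side5.png

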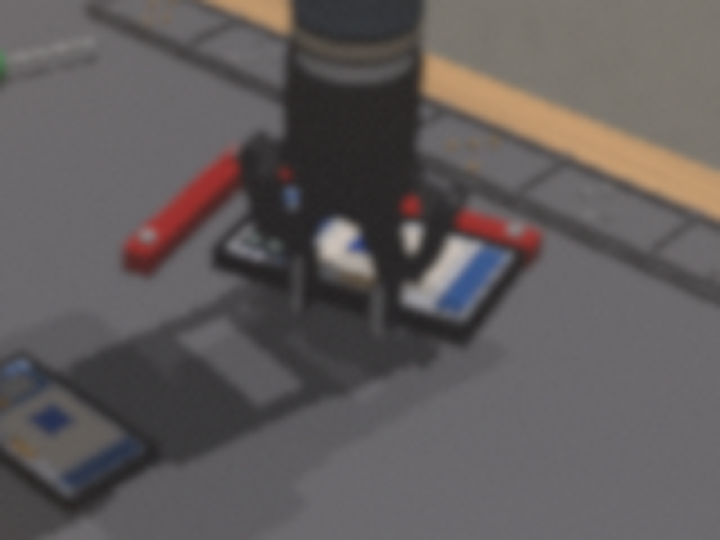

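Request:
move_arm --deltas '[[[0,-0.004,0,0],[0,-0.012,0,0],[0,-0.022,0,0],[0,-0.03,-0.01,0],[0,-0.035,-0.03,0],[0,-0.038,-0.05,0],[0,-0.04,-0.07,0],[0,-0.04,-0.08,0],[0,-0.04,-0.08,0]]]'

```text
t: 7.37
tcp_pos: [0.6134, -0.0138, 0.0966]
tool_rot: [0.613, 0.79, -0.003, -0.001]
force: [-0.2, 0.3, -0.3]
finger_gap: 0.5
```

```bash
python3 - <<'E'
from h import *
from station import manip
delta(manip.sense(),(-.046,-.265),.0935,14.53)
for n in ['scene','side']:
    s=manip.snapshot(n);pickle.dump(s,open(n+'6.pkl','wb'));
    u0,v0=(160,160) if n=='scene' else (200,130)
    cv2.imwrite('pics/%s6.png'%n,cv2.resize(s['img'][v0:v0+120,u0:u0+160],None,fx=4.5,fy=4.5,interpolation=cv2.INTER_CUBIC)[:,:,::-1])
E
```

```text
t 7.37 world target [ 0.7437 -0.121   0.0935] delta [-136.1   99.6    2.9] turn 89.84 force [-0.23  0.34 -0.31] gap 0.5 stop tcp [-0.1452 -0.1286] z 0.0966 tilt [-0.0047 -0.0035 -1.    ]
```

View pics/scene6.png

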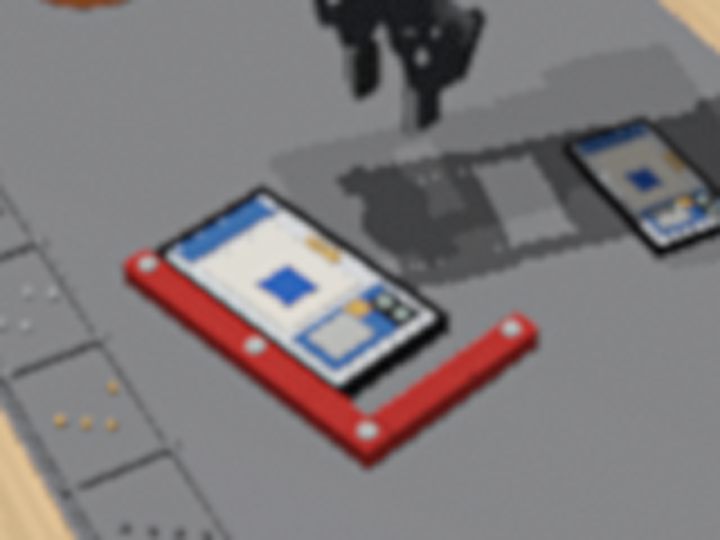

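View pics/side6.png

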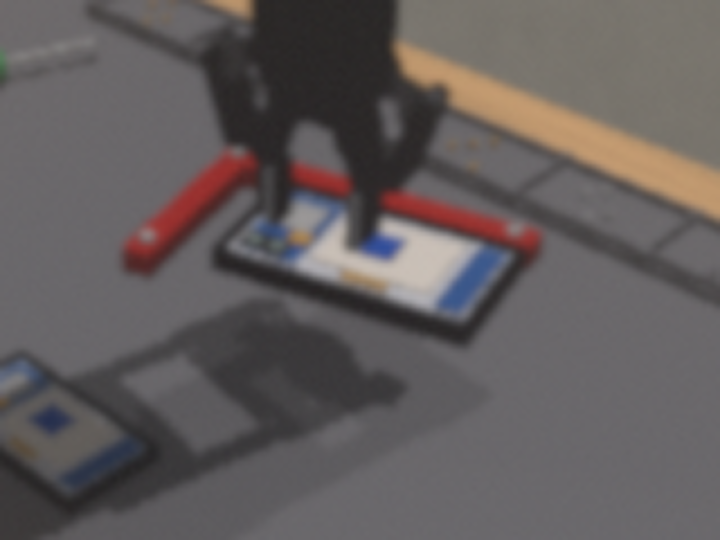

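Request:
move_arm --deltas '[[[-0.005,0.004,0,3],[-0.013,0.01,0,8],[-0.022,0.016,0,14],[-0.031,0.023,0,20],[-0.04,0.03,0,26],[-0.05,0.037,0,32],[-0.06,0.044,0,38],[-0.07,0.051,0,44],[-0.08,0.058,0,50],[-0.09,0.065,0,56],[-0.099,0.072,0,62],[-0.108,0.079,0,68],[-0.117,0.086,0,74],[-0.125,0.092,0,80],[-0.131,0.096,0,85],[-0.136,0.0995,0.003,88.5],[-0.136,0.0995,0.003,89.8],[-0.136,0.0995,0.003,89.8],[-0.136,0.0995,0.003,89.8]]]'

```text
t: 9.05
tcp_pos: [0.7406, -0.1199, 0.0883]
tool_rot: [0.992, 0.128, -0.006, -0.0]
force: [0.0, -0.8, -0.0]
finger_gap: 0.497
```

```bash
python3 - <<'E'
from h import *
from station import manip
delta(manip.sense(),(-.046,-.255),.0135,14.53)
s=manip.snapshot('wrist');pickle.dump(s,open('w7.pkl','wb'));save(s,'w7.png')
E
```

```text
t 9.05 world target [ 0.7412 -0.1113  0.0135] delta [ 3.7 -8.  74.8] turn 0.13 force [ 0.03 -0.81 -0.05] gap 0.497 stop tcp [-0.0487 -0.2632] z 0.0883 tilt [-0.0129 -0.0015 -0.9999]
```

View pics/w7.png

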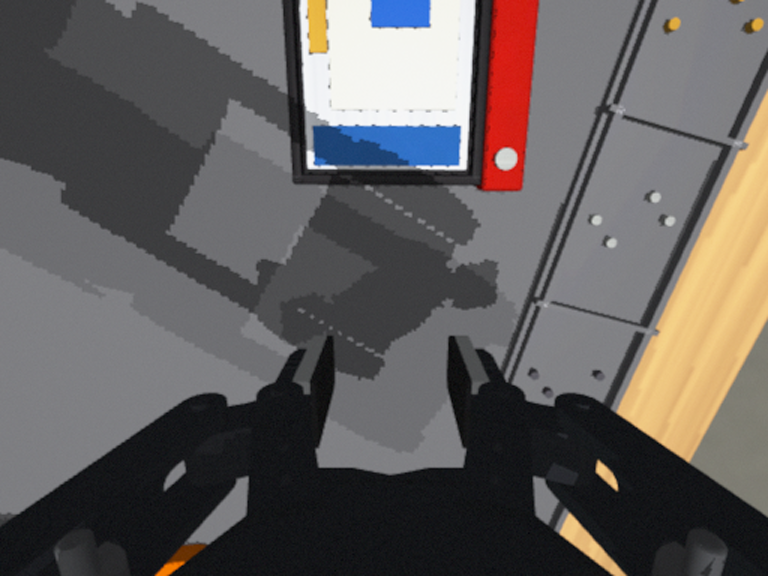

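Request:
move_arm --deltas '[[[0.001,-0.002,0.01,0],[0.002,-0.004,0.03,0],[0.003,-0.006,0.05,0],[0.0037,-0.008,0.063,0],[0.0037,-0.008,0.07,0],[0.0037,-0.008,0.074,0],[0.0037,-0.008,0.0748,0],[0.0037,-0.008,0.0748,0]]]'

```text
t: 9.77
tcp_pos: [0.7419, -0.1115, 0.0143]
tool_rot: [0.992, 0.128, -0.006, 0.0]
force: [0.4, 0.6, -0.2]
finger_gap: 0.5
```

```bash
python3 - <<'E'
from h import *
from station import manip
delta(manip.sense(),(-.046,-.1865),.0135,14.53)
E
```

```text
t 9.77 world target [ 0.724  -0.045   0.0135] delta [ -0.5 -68.9   0.9] turn 0.13 force [ 0.43  0.62 -0.18] gap 0.5 stop tcp [-0.0454 -0.2554] z 0.0143 tilt [-0.0113 -0.0021 -0.9999]
```

Request:
move_arm --deltas '[[[0,-0.005,0,0],[0,-0.011,0,0],[0,-0.017,0,0],[0,-0.023,0,0],[0,-0.028,0,0],[0,-0.032,0,0],[0,-0.035,0,0],[0,-0.038,0,0],[0,-0.041,0,0],[0,-0.044,0,0],[0,-0.047,0,0],[0,-0.05,0,0],[0,-0.053,0,0],[0,-0.056,0,0],[0,-0.059,0,0],[0,-0.061,0,0],[0,-0.063,0,0],[0,-0.064,0,0],[0,-0.064,0,0]]]'

```text
t: 11.35
tcp_pos: [0.7255, -0.0491, 0.0144]
tool_rot: [0.992, 0.128, -0.006, 0.0]
force: [0.3, -0.8, -1.1]
finger_gap: 0.502
```

```bash
python3 - <<'E'
from h import *
from station import manip
delta(manip.sense(),(-.046,-.1865),.0135,14.53)
for n in ['scene','wrist']:
    s=manip.snapshot(n);pickle.dump(s,open(n+'8.pkl','wb'));
    if n=='wrist': save(s,'wrist8.png');continue
    u0,v0=(160,160) if n=='scene' else (200,130)
    cv2.imwrite('pics/%s8.png'%n,cv2.resize(s['img'][v0:v0+120,u0:u0+160],None,fx=4.5,fy=4.5,interpolation=cv2.INTER_CUBIC)[:,:,::-1])
E
```

```text
t 11.35 world target [ 0.724  -0.045   0.0135] delta [-0.4 -4.4  0.9] turn 0.14 force [ 0.31 -0.78 -1.07] gap 0.502 stop tcp [-0.0455 -0.1909] z 0.0144 tilt [-0.0116 -0.0016 -0.9999]
```

View pics/scene8.png

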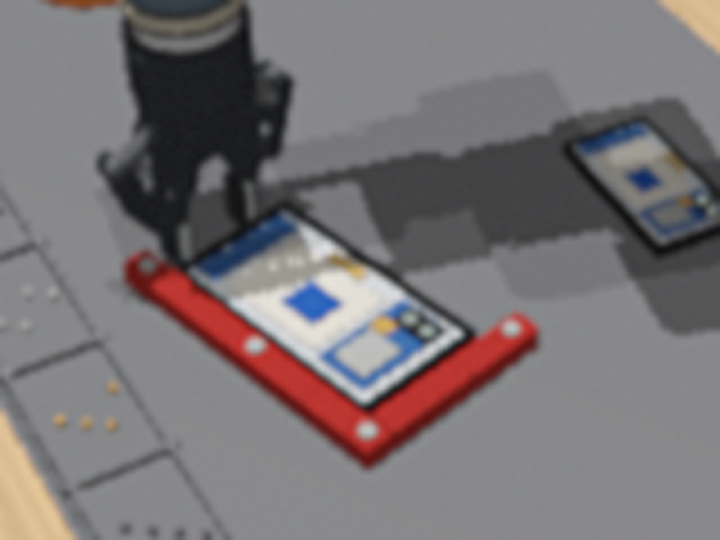

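View pics/wrist8.png

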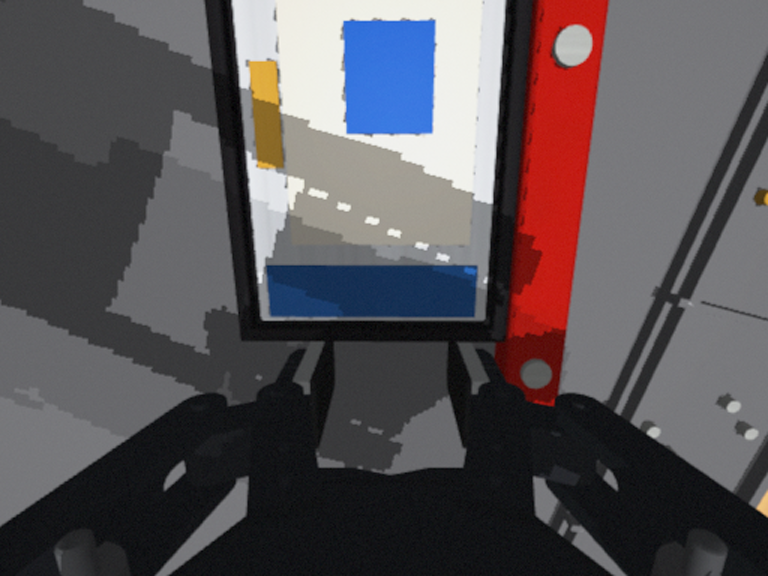

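Request:
move_arm --deltas '[[[0,-0.001,0,0],[0,-0.002,0,0],[0,-0.003,0,0],[0,-0.004,0,0],[0,-0.005,0,0],[0,-0.005,0,0],[0,-0.005,0,0]]]'

```text
t: 12.03
tcp_pos: [0.7242, -0.0441, 0.0144]
tool_rot: [0.992, 0.128, -0.006, -0.0]
force: [0.7, -1.7, -1.3]
finger_gap: 0.5
```

```bash
python3 - <<'E'
from h import *
from station import manip
delta(manip.sense(),(-.046,-.1865),.0135,14.53)
E
```

```text
t 12.03 world target [ 0.724  -0.045   0.0135] delta [-0.4  0.8  0.9] turn 0.12 force [ 0.68 -1.66 -1.27] gap 0.5 stop tcp [-0.0456 -0.1857] z 0.0144 tilt [-0.0118 -0.001  -0.9999]
```

Still no wall contact, so I'll keep creeping forward.

Request:
move_arm --deltas '[[[0,-0.001,0,0],[0,-0.002,0,0],[0,-0.003,0,0],[0,-0.004,0,0],[0,-0.004,0,0],[0,-0.004,0,0]]]'

```text
t: 12.53
tcp_pos: [0.7241, -0.0438, 0.0147]
tool_rot: [0.992, 0.128, -0.005, 0.002]
force: [1.3, -9.6, -2.4]
finger_gap: 0.497
```

```bash
python3 - <<'E'
from h import *
from station import manip
delta(manip.sense(),(-.046,-.1865),.0135,14.53)
s=manip.snapshot('wrist');save(s,'wrist9.png')
E
```

```text
t 12.53 world target [ 0.724  -0.045   0.0135] delta [-0.4  1.1  1.2] turn 0.14 force [ 1.32 -9.58 -2.36] gap 0.497 stop tcp [-0.0456 -0.1854] z 0.0147 tilt [-0.0097 -0.0061 -0.9999]
```

View pics/wrist9.png

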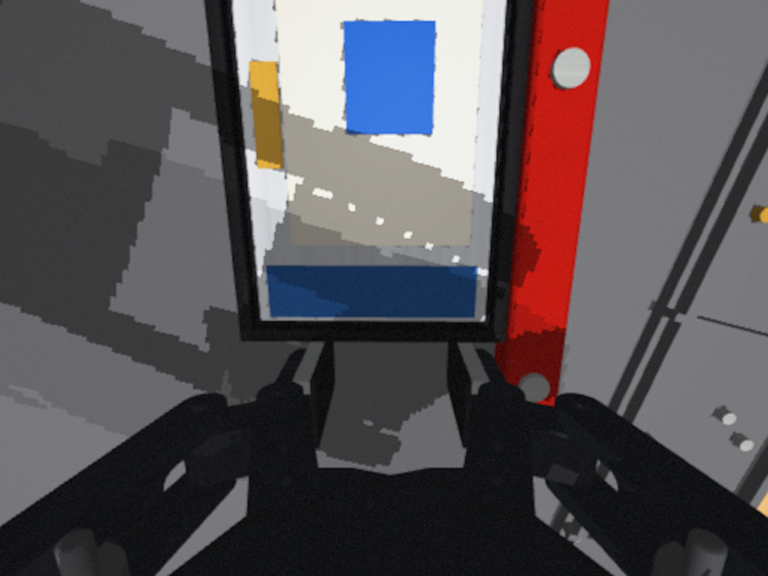

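Request:
move_arm --deltas '[[[0,0.003,0,0],[0,0.01,0,0],[0,0.022,0,0],[0,0.036,0,0],[0,0.05,-0.01,0],[0,0.06,-0.03,0],[0,0.065,-0.055,0],[0,0.065,-0.075,0],[0,0.065,-0.08,0],[0,0.065,-0.08,0]]]'

```text
t: 13.42
tcp_pos: [0.7432, -0.1077, 0.098]
tool_rot: [0.992, 0.127, -0.003, 0.003]
force: [-0.8, -0.2, 0.3]
finger_gap: 0.498
```

```bash
python3 - <<'E'
from h import *
from station import manip
delta(manip.sense(),(-.145,-.085),.0935,104.53)
for n in ['scene','side','wrist']:
    s=manip.snapshot(n);pickle.dump(s,open(n+'10.pkl','wb'));
    if n=='wrist': save(s,'wrist10.png');continue
    u0,v0=(190,190) if n=='scene' else (215,145)
    cv2.imwrite('pics/%s10.png'%n,cv2.resize(s['img'][v0:v0+80,u0:u0+105],None,fx=7,fy=7,interpolation=cv2.INTER_CUBIC)[:,:,::-1])
E
```

```text
t 13.42 world target [0.6027 0.0284 0.0935] delta [-101.6 -167.2    4.1] turn -89.92 force [-0.83 -0.2   0.34] gap 0.498 stop tcp [-0.0431 -0.252 ] z 0.098 tilt [-0.0042 -0.0075 -1.    ]
```

View pics/scene10.png

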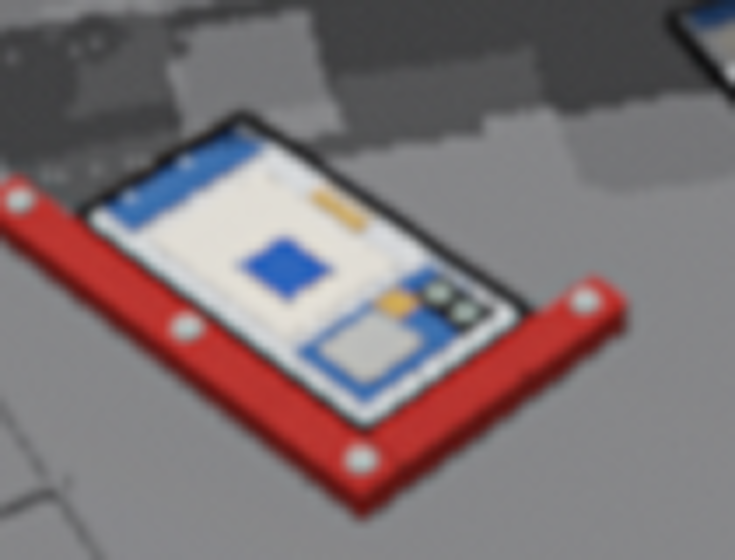

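View pics/side10.png

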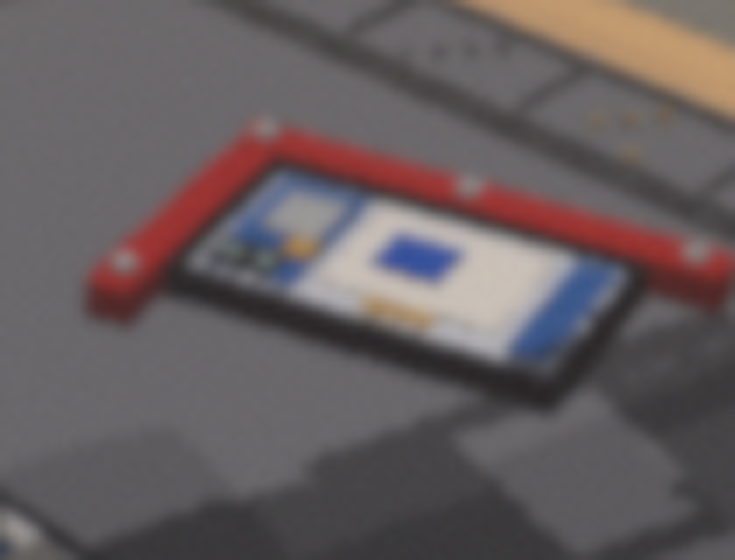

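View pics/wrist10.png

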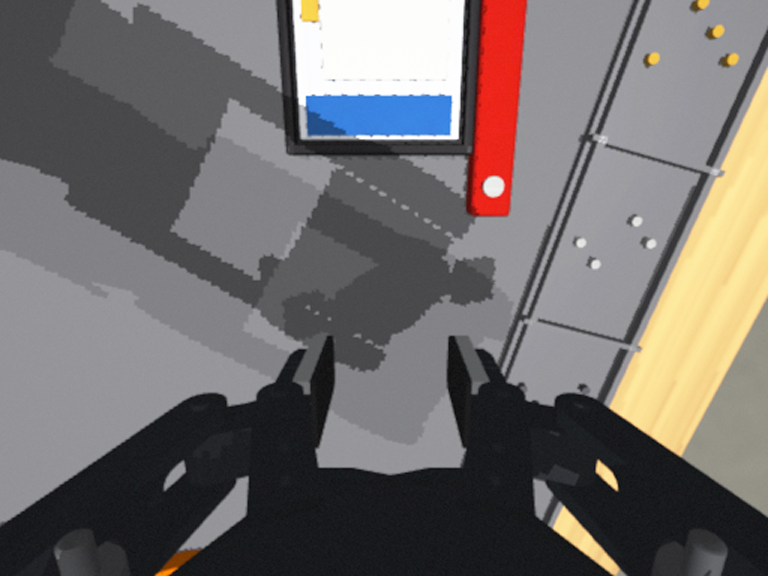

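Request:
move_arm --deltas '[[[-0.004,-0.007,0,-4],[-0.01,-0.017,0,-10],[-0.017,-0.028,0,-16],[-0.024,-0.04,0,-22],[-0.031,-0.052,0,-28],[-0.038,-0.064,0,-34],[-0.045,-0.075,0,-40],[-0.052,-0.086,0,-46],[-0.059,-0.097,0,-52],[-0.066,-0.108,0,-58],[-0.073,-0.12,0,-64],[-0.08,-0.132,0,-70],[-0.087,-0.143,0,-76],[-0.093,-0.153,0,-82],[-0.098,-0.161,0,-87],[-0.1016,-0.1672,0.004,-89.9],[-0.1016,-0.1672,0.004,-89.9],[-0.1016,-0.1672,0.004,-89.9],[-0.1016,-0.1672,0.004,-89.9]]]'

```text
t: 15.15
tcp_pos: [0.5996, 0.0299, 0.0898]
tool_rot: [0.612, 0.791, -0.006, -0.004]
force: [0.2, 0.3, 0.0]
finger_gap: 0.497
```

```bash
python3 - <<'E'
from h import *
from station import manip
delta(manip.sense(),(-.145,-.085),.0135,104.53)
s=manip.snapshot('wrist');pickle.dump(s,open('w11.pkl','wb'));save(s,'w11.png')
E
```

```text
t 15.15 world target [0.6027 0.0284 0.0135] delta [-2.1  3.7 76.2] turn -0.02 force [0.2  0.26 0.01] gap 0.497 stop tcp [-0.1476 -0.0828] z 0.0898 tilt [-0.0134 -0.0052 -0.9999]
```

View pics/w11.png

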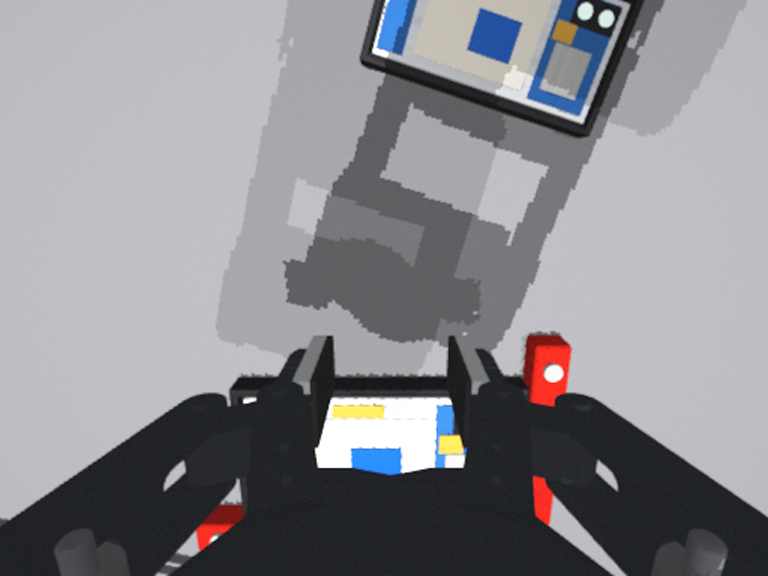

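Request:
move_arm --deltas '[[[0,0,0.01,0],[0,0,0.03,0],[-0.001,0,0.05,0],[-0.002,0,0.064,0],[-0.002,0,0.072,0],[-0.002,0,0.075,0],[-0.002,0.004,0.076,0],[-0.002,0.01,0.076,0],[-0.002,0.017,0.076,0],[-0.002,0.023,0.076,0],[-0.002,0.028,0.076,0],[-0.002,0.031,0.076,0],[-0.002,0.034,0.076,0],[-0.002,0.036,0.076,0],[-0.002,0.038,0.076,0],[-0.002,0.038,0.076,0]]]'

```text
t: 16.53
tcp_pos: [0.6365, 0.037, 0.0136]
tool_rot: [0.612, 0.791, -0.006, -0.003]
force: [0.3, -0.3, 0.7]
finger_gap: 0.5
```

```bash
python3 - <<'E'
from h import *
from station import manip
delta(manip.sense(),(-.1085,-.085),.0135,104.53)
E
```

```text
t 16.53 world target [0.638  0.0376 0.0135] delta [0.2 1.6 0. ] turn -0.01 force [ 0.25 -0.34  0.69] gap 0.5 stop tcp [-0.1101 -0.0852] z 0.0136 tilt [-0.0123 -0.0053 -0.9999]
```

Request:
move_arm --deltas '[[[0,0.001,0,0],[0,0.002,0,0],[0,0.003,0,0],[0,0.004,0,0],[0,0.005,0,0],[0,0.005,0,0]]]'

```text
t: 17.03
tcp_pos: [0.638, 0.0378, 0.0134]
tool_rot: [0.612, 0.791, -0.008, -0.006]
force: [-6.5, -2.9, 6.4]
finger_gap: 0.498
```

```bash
python3 - <<'E'
from h import *
from station import manip
delta(manip.sense(),(-.1085,-.085),.0135,104.53)
E
```

```text
t 17.03 world target [0.638  0.0376 0.0135] delta [-0.2 -0.1 -0.1] turn -0.01 force [-6.49 -2.88  6.39] gap 0.498 stop tcp [-0.1084 -0.0848] z 0.0134 tilt [-0.02   -0.0057 -0.9998]
```

It stopped at the same depth as the first push (-0.1084), so the long side is against its wall. Now I'll back off, rise and check.

Request:
move_arm --deltas '[[[0,-0.003,0,0],[0,-0.01,0,0],[0,-0.02,0,0],[0,-0.03,-0.01,0],[0,-0.04,-0.03,0],[0,-0.055,-0.055,0],[0,-0.075,-0.085,0],[0,-0.1,-0.11,0],[0,-0.12,-0.13,0],[0,-0.135,-0.14,0],[0,-0.14,-0.145,0],[0,-0.14,-0.145,0]]]'

```text
t: 18.03
tcp_pos: [0.505, 0.0034, 0.1629]
tool_rot: [0.612, 0.791, -0.008, -0.005]
force: [0.5, 0.1, 0.2]
finger_gap: 0.498
```

```bash
python3 - <<'E'
from h import *
from station import manip
delta(manip.sense(),(-.145,-.085),.0135,104.53)
for n in ['scene','side','wrist']:
    s=manip.snapshot(n);pickle.dump(s,open(n+'12.pkl','wb'));
    if n=='wrist': save(s,'wrist12.png');continue
    if n=='scene': save(s,'scene12full.png')
    u0,v0=(190,190) if n=='scene' else (215,145)
    cv2.imwrite('pics/%s12.png'%n,cv2.resize(s['img'][v0:v0+80,u0:u0+105],None,fx=7,fy=7,interpolation=cv2.INTER_CUBIC)[:,:,::-1])
E
```

```text
t 18.03 world target [0.6027 0.0284 0.0135] delta [1.000e-01 1.036e+02 1.476e+02] turn -0.05 force [0.5  0.11 0.19] gap 0.498 stop tcp [-0.2458 -0.0848] z 0.1629 tilt [-0.0173 -0.0061 -0.9998]
```

View pics/scene12full.png

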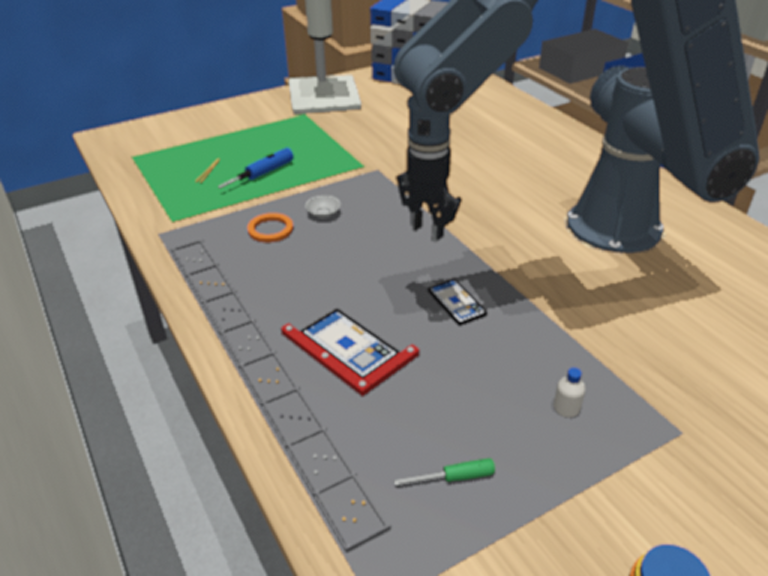

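View pics/side12.png

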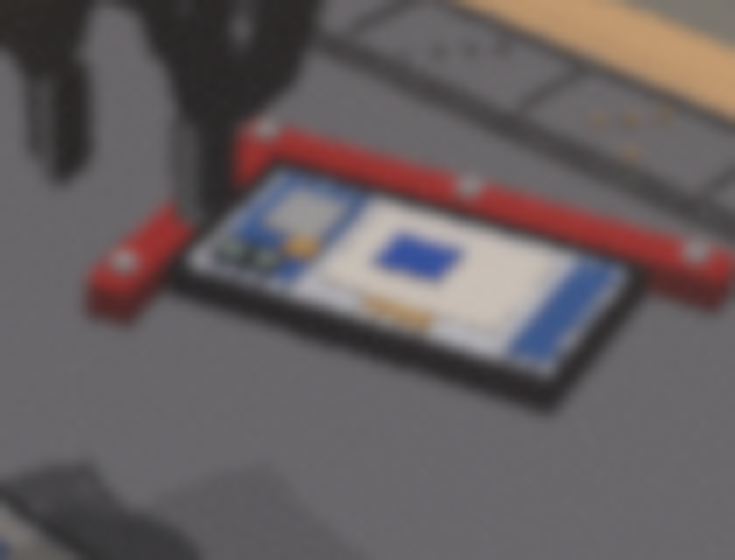

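View pics/wrist12.png

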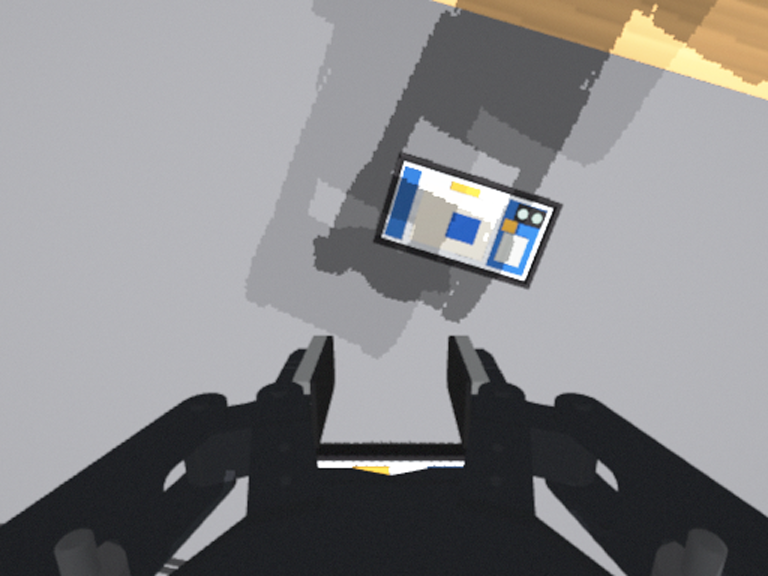

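```bash
python3 - <<'E'
from h import *
s=pickle.load(open('scene12.pkl','rb'))
C=np.array([.7217,.1471]);X=np.array([.968,.2509]);Y=np.array([-.2509,.968])
pj=lambda x,y:proj(s,np.r_[C+X*x+Y*y,.019])
c=blob(s,231,227,thr=22)
for n,p,q in [('-x side',(-.092,-.165),(-.092,-.005)),('-y end',(-.092,-.17),(-.005,-.17))]:
    L=wfit(s,line_pts(c,pj(*p),pj(*q),3.5,.15),.019); print(n,toStop(L[0]).round(4),'dir',np.degrees(np.arctan2(L[1][1],L[1][0]))-14.53,L[2:])
from station import manip
S=manip.sense();print(S['t'],S['force'],np.abs(S['qd']).max()); 
E
```

```text
-x side [-0.0954 -0.0837] dir -90.16621721743456 (np.float64(0.00027181040221684006), 113)
-y end [-0.0495 -0.1735] dir -0.09225592672988547 (np.float64(0.00040124193495907147), 68)
18.1833 [ 0.28487443 -0.23311353 -0.97241907] 0.017641940785423776
```

Both free edges are parallel to the stop within 0.2°. Their absolute position is only good to about 3 mm from this view, so I'll look straight down on both seams with the wrist camera.

Request:
move_arm --deltas '[[[0,0.005,-0.01,0],[0,0.015,-0.03,0],[0,0.03,-0.05,0],[0,0.05,-0.07,0],[0,0.075,-0.08,0],[0,0.1,-0.09,0],[0,0.125,-0.09,0],[0,0.15,-0.09,0],[0,0.175,-0.09,0],[0,0.2,-0.09,0],[0,0.22,-0.09,0],[0,0.235,-0.09,0],[0,0.245,-0.09,0],[0,0.25,-0.09,0],[0,0.25,-0.09,0],[0,0.25,-0.09,0]]]'

```text
t: 19.52
tcp_pos: [0.7497, 0.0669, 0.2445]
tool_rot: [0.612, 0.791, -0.009, -0.007]
force: [0.2, -0.3, 0.1]
finger_gap: 0.501
```

```bash
python3 - <<'E'
from h import *
from station import manip
s=manip.snapshot('wrist');pickle.dump(s,open('w13.pkl','wb'));save(s,'w13.png');print(s['origin'])
S=manip.sense();print(S['t'],S['tcp_pos'])
C=np.array([.7217,.1471]);X=np.array([.968,.2509]);Y=np.array([-.2509,.968])
for p in [(0,0),(0,-.17),(-.092,0),(-.092,-.17)]: print(p,(proj(s,np.r_[C+X*p[0]+Y*p[1],.019])*1.5).round())
E
```

```text
[0.68648554 0.05030987 0.38028481]
19.5667 [0.74945609 0.06674544 0.24497274]
(0, 0) [485. 247.]
(0, -0.17) [295. 247.]
(-0.092, 0) [491. 138.]
(-0.092, -0.17) [289. 138.]
```

View pics/w13.png

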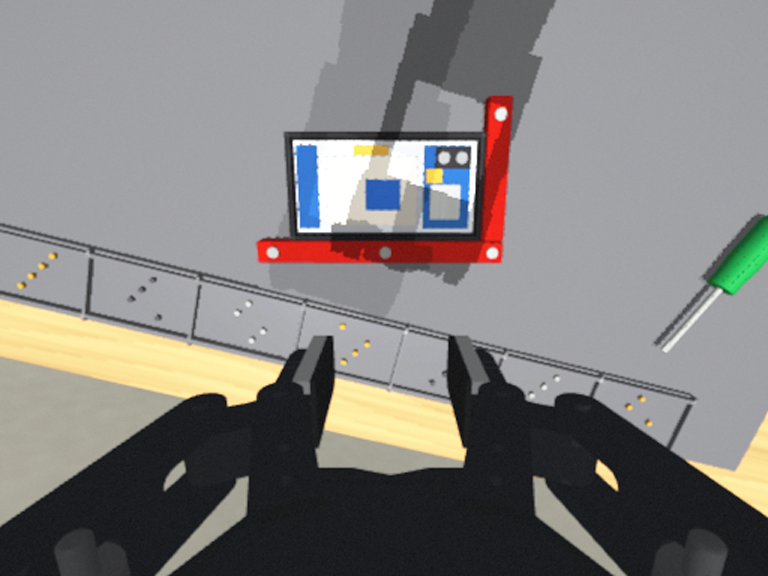

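```bash
python3 - <<'E'
from h import *
s=pickle.load(open('w13.pkl','rb'))
cv2.imwrite('pics/w13c.png',cv2.resize(s['img'][60:180,180:345],None,fx=4.8,fy=4.8,interpolation=cv2.INTER_CUBIC)[:,:,::-1])
im=s['img']
for u in (205,240,275,310): print(u,im[150:166,u].tolist())
for v in (95,110,130,150): print(v,im[v,312:330].tolist())
E
```

```text
205 [[55, 124, 215], [79, 132, 208], [198, 212, 229], [251, 252, 252], [236, 239, 241], [87, 87, 90], [43, 43, 44], [42, 42, 45], [57, 54, 60], [54, 48, 47], [118, 25, 28], [202, 32, 27], [225, 36, 26], [226, 36, 27], [227, 39, 28], [227, 38, 28]]
240 [[154, 155, 154], [147, 150, 153], [147, 150, 152], [147, 149, 152], [128, 130, 134], [61, 60, 61], [18, 18, 21], [20, 19, 21], [32, 31, 31], [25, 25, 26], [76, 23, 24], [123, 24, 20], [125, 15, 7], [128, 26, 20], [126, 23, 15], [125, 21, 18]]
275 [[152, 151, 152], [145, 147, 150], [146, 148, 152], [145, 146, 151], [124, 126, 130], [61, 61, 63], [25, 25, 28], [24, 20, 24], [25, 25, 26], [23, 22, 24], [74, 23, 24], [118, 21, 21], [123, 21, 15], [125, 23, 22], [123, 20, 13], [126, 24, 21]]
310 [[42, 88, 151], [57, 98, 157], [137, 151, 180], [191, 195, 199], [172, 175, 179], [97, 99, 101], [32, 34, 34], [29, 29, 29], [45, 43, 46], [38, 38, 38], [79, 28, 30], [134, 25, 24], [153, 27, 23], [164, 27, 21], [162, 24, 18], [162, 28, 20]]
95 [[255, 255, 255], [255, 255, 255], [255, 255, 255], [255, 255, 255], [255, 255, 255], [250, 250, 251], [14
[... 310 characters left out ...]
 71, 73], [68, 68, 72], [59, 53, 54], [144, 30, 27], [188, 31, 24], [162, 26, 22], [163, 25, 21], [165, 32, 25], [163, 27, 22], [164, 27, 22]]
130 [[124, 167, 231], [242, 245, 249], [255, 255, 255], [250, 250, 251], [148, 149, 151], [34, 33, 32], [30, 28, 30], [44, 43, 44], [39, 39, 41], [49, 34, 34], [103, 24, 20], [150, 24, 18], [163, 25, 18], [164, 27, 22], [164, 27, 19], [164, 26, 22], [163, 28, 22], [161, 23, 15]]
150 [[165, 170, 183], [198, 200, 205], [177, 179, 183], [114, 116, 118], [28, 27, 27], [32, 32, 33], [43, 42, 44], [38, 36, 37], [56, 31, 32], [110, 20, 14], [151, 26, 19], [164, 30, 23], [164, 29, 20], [184, 27, 21], [229, 37, 25], [244, 40, 27], [243, 40, 25], [243, 40, 25]]
```

View pics/w13c.png

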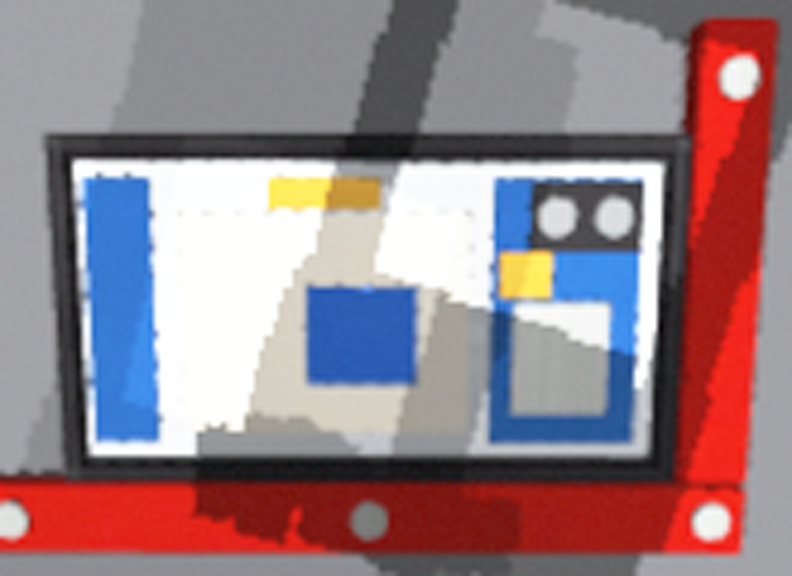

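The enlarged wrist view shows the black rim meeting the red faces along both seams, with no mat visible between. The hand is at z = 0.245 m, clear of everything, so I'm handing in.

```bash
python3 -c "
from station import manip
print(manip.sign_off()); print(manip.sense()['t'])"
```

```text
the job is handed in; nothing more can be done
None
the job is handed in; nothing more can be done
```

The larger tray is pushed home in the red corner stop, and I handed the job in about 20 s into the 61 s allowed. I pushed it with two half-open fingers: first against the longer wall, which also squared it up, then along that wall into the shorter wall. A final nudge went against the longer wall again.

**Contact:** all three pushes stopped firmly at 6–10 N. Both pushes on the longer wall ended at the same depth.

**Seams:** the last wrist view, from above, shows the tray's black rim touching red along both walls, with no mat visible between.

**Edges:** the free edges are parallel to the stop within 0.2°. That same scene-camera fit put them about 3.5 mm outside the home position. I put this down to the outline being drawn slightly too large and to camera calibration, since the contact stops and the seam view disagree with it.

**Surroundings:** in the last scene picture the reel, dish, bottle, screwdriver and smaller tray look unmoved. The hand ended clear, with the gripper at z = 0.245 m.

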